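# Roll-check two guide rollers on the flat plate

### The job

Roll each of the two yellow rollers with black tyres along the flat plate, from where it lies to well past the red line, and watch whether its tube stays level or rises and falls as it turns. Put the one that wobbles in the red reject tray, lying flat in it, and leave the one that runs true lying on the plate well past the red line.

Things in the scene. Friction and masses are not known exactly. Their poses are not given: they have to be found in the camera images.
- plate: flat aluminium check plate, 300 x 300 mm, 15 mm thick, fixed. Origin: centre of its underside (top at z = 15 mm). Rollers are rolled towards its +x. A red line 6 mm wide, flush with the top, runs across it along y at x = +20 mm; a dark stop bar 12 mm high runs along its far edge at x = +142 to +150 mm. The other edges are open.
- roller_1: roller, 140-235 g: yellow tube 26 mm thick, 120 mm long, a black rubber tyre 44 mm in diameter, 15 mm wide at each end. Origin: middle of the tube, on its axis; y runs along the tube. Starts lying across the plate near its -x edge, tube axis 22 mm above the top, in a lane at the plate's y = -75 or +75 mm; does not roll by itself. True, or else with tyres 6 mm off the tube's axis (tube rises and falls 6 mm either way).
- roller_2: the other roller, of the same sizes, frame and start as roller_1 and looking like it at rest. Just one of the two runs true; in the other the tyres sit 6 mm off the tube's axis, so the tube rises and falls by up to 6 mm either way as it rolls.
- reject_tray: red open tray, 200 mm (its x) by 140 mm (its y), 45 mm high, walls and floor 5 mm thick, empty and fixed on the table to one side of the plate. Origin: centre of its underside. A grey tray of the same size with spare parts in it stands on the other side of the plate: not that one.
Not all that is in view belongs to the job. Leave any orange look-alike of the roller_2 alone.

How it is judged:
By the outcome, as a careful person would: the job done as asked, in the order asked, and still so for the second after the job is handed in, with the robot touching nothing.
It also fails if it takes over 67 s, if anything falls off the work surface, if the arm or the gripper's body presses on something with over 40 N, if the wrist force passes 120 N, or if a joint passes its speed limit or range.

### The arm

A 6-joint arm with a two-finger parallel gripper is mounted at the origin on the work surface. World frame = base frame: x ahead of the robot, y to its left, z up, the work surface at z = 0. Lengths are in m, angles in rad, forces in N, time in s.
With the tool pointing down it reaches from about 0.35 to 0.725 m from the base axis. Payload 6 kg.
Tool frame: the origin (TCP) lies at the very end of the fingers, on their centre line; the grasp point (between the pads) lies 19 mm behind it; z points along the fingers, y is the direction in which the jaws open and shut (so a half turn about z gives the same grasp; the last joint's range is limited). The gripper opens to 85 mm and grips with 20 to 120 N. Pads are 22 mm wide; open, the fingers measure 114 mm over their backs; the gripper's body (76 mm by 85 mm) begins 54 mm behind the grasp point. The pads swing forward as they close: fully open they stand 13 mm farther back than shut.
Start: joints at [-0.826, 0.04, 0.085, 0, -1.615, -0.334], TCP at [0.24, -0.55, 0.204] pointing down, gripper open.
Joint ranges: [-2.56, 2.56], [-1.29, 2.01], [-1.08, 1.49], [-3.29, 1.98], [-2.81, -0.18], [-2.99, 2.99]. Speed limits (rad/s): [2.57, 2.57, 3.01, 3.14, 3.14, 3.14].

### API

Orientations are given as a unit quaternion [x, y, z, w].
In Python, from workcell import sensors, imaging, ticket gives the robot as it stands.
- The arm moves only by the tool apply_moves, never from a script. Its argument "commands" is a list of rows, each a list of 2 entries, a list of its own where there are three numbers: the shift along the world's x, y, z in mm, then the turn about the world's z in rad. A call has exactly 5 rows; each row shifts and turns the commanded pose from where the row before left it; what a row does not reach is not made up. A row lasts 1/12 s, in which the tool goes at most 41.7 mm and 7.16 degrees, less where a joint would pass 70% of its speed; a pose out of reach is approached as far as the arm can. A call is refused whole if a number of a shift passes 41.7 or a number of a turn 0.125, either way. A call with a gripper value outside its range is refused whole. "fingers" is the opening, from -1 (shut) to 1 (fully open), so that 0 is half open, set as the call begins (left out, the last holds). The fingers move at their own pace and stop on an object; "grip_force" is the grip in N (left out, the last holds). Time passes only in rows, so rows that do not move let the fingers close, or fill a call up. It gives the time, the measured TCP pose, the force and the opening at its end, in the units of the state.
- sensors.read_state(): the state, without advancing time (a new reading comes with each control period).
- imaging.snapshot(name): name is "side" or "top" or "wrist"; returns a dict with "img" (384x512x3 uint8, red, green, blue), "z_map" (384x512 float32, m along the optical axis (not along the pixel's ray), 0 where there is no reading), "K" (3x3 intrinsics, pixels), "pose" (4x4, takes a point from camera to world coordinates); the wrist camera has in their place "mount" (4x4, takes a point from camera to tool coordinates, whose origin is the TCP and whose axes are the flange's). Camera axes: x right, y down, z forward; pixel columns grow to the right and rows downward; lengths in m; the calibration is good to about 2 mm. The wrist camera is an equidistant fisheye: a pixel r from the principal point sees the ray r / f radians off the axis. A picture is of the moment at which its call begins: read the wrist's pose just before it.
- ticket.hand_in(): hands the job in, once; it reports no verdict.
The state is a dict: "clock": time; "q": joint angles; "qvel": joint speeds; "tau": joint torques, N m; "position": TCP position; "ee_rot": TCP orientation; "force": force on the tool from outside, world axes, zero at the start; "torque": the same for the moment, N m; "opening": finger opening in m.
Only numpy, scipy, OpenCV 4.12 (cv2) and the standard library are available. Lean on these libraries where they do the work, as an engineer would, in place of code of your own. Each camera call takes 0.05 s, during which the arm holds its last target. There are 200 camera calls.

## Working session

There is one attempt and no reset: what is moved stays moved. The work goes in short steps, Python scripts to look and compute and a tool call to move; the robot and the scene stay as the last step left them, time stands still between calls to the robot, and variables do not carry over. Pictures are saved under pics/ and viewed, about 8 in all and at most 12, crops included, and the job is handed in when it is done.

Besides the shell and the picture viewer there is one more tool, called as name(argument=value, ...), one argument or row to a line, values as JSON. apply_moves: Moves the arm, as the interface text tells. Its arguments: {"type":"object","properties":{"commands":{"type":"array","items":{"type":"array"}},"fingers":{"type":"number"},"grip_force":{"type":"number"}},"required":["commands"]}

```bash
mkdir -p pics; ls; cat > h.py <<'E'
import numpy as np, cv2
from workcell import sensors, imaging, ticket
def snap(n,save=None):
    s=imaging.snapshot(n)
    if save: cv2.imwrite(f'pics/{save}.png',cv2.cvtColor(s['img'],cv2.COLOR_RGB2BGR))
    return s
def cloud(s):
    z=s['z_map'];K=s['K'];v,u=np.mgrid[:z.shape[0],:z.shape[1]]
    p=np.stack([(u-K[0,2])/K[0,0]*z,(v-K[1,2])/K[1,1]*z,z],-1)
    return p@s['pose'][:3,:3].T+s['pose'][:3,3]
def rays(s,uv):
    K=s['K'];uv=np.atleast_2d(uv).astype(float)
    d=np.c_[(uv[:,0]-K[0,2])/K[0,0],(uv[:,1]-K[1,2])/K[1,1],np.ones(len(uv))]@s['pose'][:3,:3].T
    return s['pose'][:3,3],d
def onplane(s,uv,h):
    o,d=rays(s,uv);return o+d*((h-o[2])/d[:,2])[:,None]
E
python3 - <<'E'
from h import *
t=snap('top','top0');s=snap('side','side0')
np.set_printoptions(precision=3,suppress=True)
for a in(t,s):print(a['K'],a['pose'])
print(sensors.read_state())
im=[cv2.imread(f'pics/{n}0.png') for n in('top','side')]
cv2.imwrite('pics/a.png',cv2.resize(np.vstack(im),(800,1200))[:, :] if 0 else np.vstack([cv2.resize(i,(400,300)) for i in im]))
E
```

```text
pics
[[479.677   0.    256.819]
 [  0.    479.677 185.931]
 [  0.      0.      1.   ]] [[ 0.031 -0.998  0.055  0.45 ]
 [-1.    -0.031  0.002 -0.114]
 [-0.    -0.055 -0.999  1.735]
 [ 0.     0.     0.     1.   ]]
[[487.215   0.    253.686]
 [  0.    487.215 196.415]
 [  0.      0.      1.   ]] [[-0.835 -0.429  0.344  0.014]
 [-0.55   0.647 -0.528  0.74 ]
 [ 0.004 -0.63  -0.776  1.279]
 [ 0.     0.     0.     1.   ]]
{'clock': 0.1, 'q': array([-0.826,  0.041,  0.084, -0.   , -1.616, -0.334]), 'qvel': array([-0.   , -0.002,  0.001, -0.001,  0.001, -0.001]), 'tau': array([ -0.005, -36.935,  34.828,   6.952,  -0.005,  -0.   ]), 'position': array([ 0.24 , -0.55 ,  0.203]), 'ee_rot': array([-0.204,  0.979,  0.001, -0.   ]), 'force': array([ 0.228,  0.313, -0.017]), 'torque': array([-0.011, -0.004, -0.028]), 'opening': 0.08527455696362429}
```

View pics/top0.png

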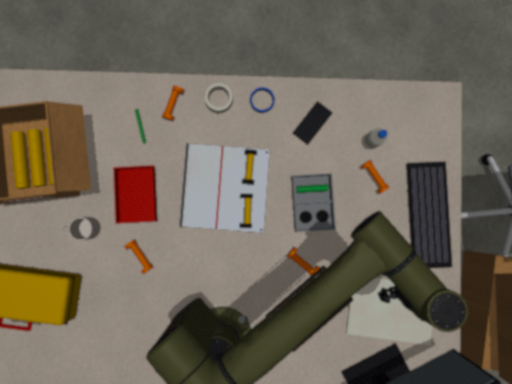

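View pics/side0.png

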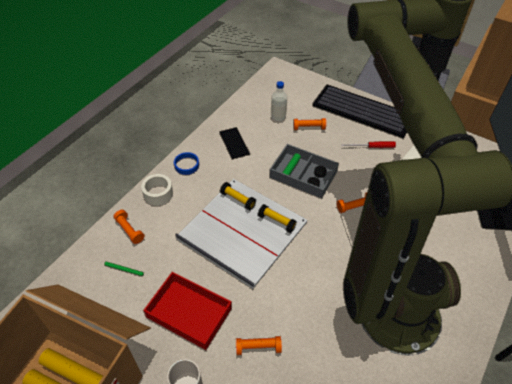

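The top view shows two yellow rollers with black tyres at about (250,167) and (247,210) on the plate. The red line is at u≈221, the stop bar at u≈186 and the red tray at (136,194).

Things that could be mistaken for them are the orange look-alikes at (173,103), (139,256), (303,262) and (375,177), and the plain yellow tubes in the box at (18–38,160). I choose the two yellow, black-tyred ones on the plate. The grey tray at (312,203) is not the target; the red one at (136,194) is.

```bash
cat >> h.py <<'E'
def hsv(s):return cv2.cvtColor(s['img'],cv2.COLOR_RGB2HSV)
def yellow(s):return cv2.inRange(hsv(s),(22,120,80),(34,255,255))
def red(s):h=hsv(s);return cv2.inRange(h,(0,150,70),(5,255,255))|cv2.inRange(h,(174,150,70),(180,255,255))
def blobs(m,amin=60):
    n,l,st,c=cv2.connectedComponentsWithStats(m);return [(c[i],st[i],l==i) for i in range(1,n) if st[i,4]>amin]
E
python3 - <<'E'
from h import *
np.set_printoptions(precision=4,suppress=True)
S={n:snap(n) for n in('top','side')}
for n,s in S.items():
    P=cloud(s)
    for f in(yellow,red):
        for c,st,m in blobs(f(s)):
            q=P[m]; q=q[np.isfinite(q).all(1)]
            print(n,f.__name__,c,st,'med',np.median(q,0),'lo',np.percentile(q,2,0),'hi',np.percentile(q,98,0))
    # bright plate
    h=hsv(s);m=cv2.inRange(h,(0,0,170),(180,40,255))
    for c,st,mm in blobs(m,1500):
        q=P[mm];print(n,'white',c,st,np.median(q,0),cv2.minAreaRect(q[:,:2].astype(np.float32)*1000))
# two-ray yellow centroid triangulation
ct=sorted([c for c,st,m in blobs(yellow(S['top'])) if 225<c[0]<275],key=lambda c:c[1])
cs=sorted([c for c,st,m in blobs(yellow(S['side'])) if 200<c[0]<310 and c[1]<240],key=lambda c:c[0])
for a,b in zip(ct,cs):
    o1,d1=rays(S['top'],a);o2,d2=rays(S['side'],b);A=np.c_[d1[0],-d2[0]]
    k=np.linalg.lstsq(A,o2-o1,rcond=None)[0];p,q=o1+k[0]*d1[0],o2+k[1]*d2[0];print('tri',a,b,(p+q)/2,np.linalg.norm(p-q))
i=S['side']['img'][160:290,160:330];j=S['top']['img'][130:245,100:280]
r=lambda x:cv2.resize(x,(600,int(600*x.shape[0]/x.shape[1])),interpolation=cv2.INTER_CUBIC)
o=np.vstack([r(i),r(j)]);o=cv2.resize(o,(400,600))
cv2.imwrite('pics/crop1.png',o[:,:,::-1])
E
```

```text
top yellow [ 36.0703 157.4107] [ 28 129  17  57 711] med [0.6185 0.6725 0.0483] lo [0.5247 0.6472 0.0282] hi [0.714  0.702  0.0594]
top yellow [ 48.2267 155.8605] [ 45 128   8  56 172] med [0.6251 0.6274 0.0508] lo [0.5309 0.5448 0.0426] hi [0.7178 0.6463 0.2147]
top yellow [ 19.3627 159.5   ] [ 11 132  18  56 714] med [0.6086 0.7312 0.0481] lo [0.5154 0.7059 0.0281] hi [0.7041 0.7605 0.0582]
top yellow [249.1 166.2] [246 154   8  26 130] med [ 0.6114 -0.081   0.0498] lo [ 0.5652 -0.0905  0.0422] hi [ 0.6545 -0.0714  0.0592]
top yellow [247.2481 210.3798] [245 197   6  27 129] med [ 0.4535 -0.0794  0.0499] lo [ 0.4115 -0.088   0.0413] hi [ 0.4992 -0.0714  0.0588]
top yellow [ 33.2452 296.4137] [   0  269   71   56 3275] med [0.1496 0.6172 0.1299] lo [0.0697 0.5111 0.119 ] hi [0.2264 0.7262 0.1383]
top red [134.8271 194.1   ] [ 114  166   42   57 2181] med [0.5011 0.3281 0.0069] lo [ 0.4075  0.2511 -0.0029] hi [0.5961 0.3933 0.0483]
top red [ 15.2885 325.9519] [  0 319  32  11 104] med [0.0433 0.6811 0.1067] lo [0.0353 0.634  0.1007] hi [0.0655 0.7347 0.1137]
top white [202.1853 196.3
[... 1017 characters left out ...]
 -0.5501  0.0294]
side red [187.8579 309.5452] [ 144  272   87   78 3681] med [0.5035 0.3229 0.007 ] lo [0.3995 0.2553 0.0004] hi [0.5983 0.4009 0.0478]
side white [242.2238 233.4636] [   56    61   364   323 27353] [0.5352 0.0496 0.0011] ((553.4093017578125, -38.500732421875), (878.8692016601562, 1678.164794921875), 7.039894104003906)
side white [461.9875 248.5698] [ 423  213   77   82 1525] [-0.0787 -0.3159 -0.    ] ((-83.03941345214844, 138.65725708007812), (213.75619506835938, 1200.28955078125), 0.8951964378356934)
tri [249.1 166.2] [235.7722 194.3291] [ 0.6146 -0.0795  0.0387] 0.005378043660437567
tri [247.2481 210.3798] [275.9322 215.8927] [ 0.4581 -0.078   0.0377] 0.005938233821890415
```

View pics/crop1.png

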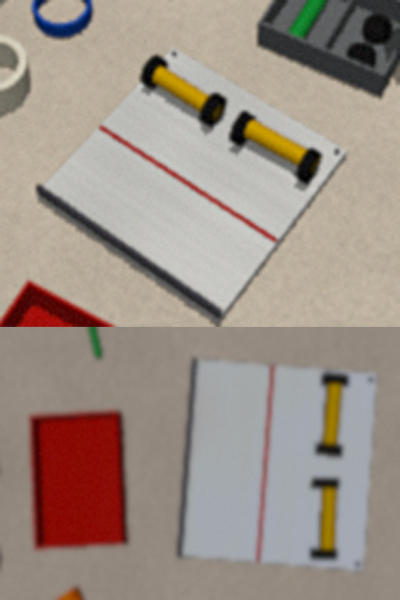

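The crop confirms the choice: both yellow, black-tyred rollers lie in the −x lanes of the plate, the red line and far stop bar are visible, and the red tray lies beyond the stop. The triangulated roller axis height of 0.038 agrees with the expected 0.037. Next I fit the directions precisely.

```bash
python3 - <<'E'
from h import *
np.set_printoptions(precision=4,suppress=True)
for n in('top','side'):
    s=snap(n);P=cloud(s);h=hsv(s)
    z=P[...,2];x=P[...,0];y=P[...,1]
    roi=(x>.3)&(x<.8)&(y>-.25)&(y<.2)
    m=(cv2.inRange(h,(0,90,60),(8,255,255))|cv2.inRange(h,(170,90,60),(180,255,255))).astype(bool)&roi&(z<.03)
    vu=np.argwhere(m);p=onplane(s,vu[:,::-1],.015)
    l=cv2.fitLine(p[:,:2].astype(np.float32)*1000,cv2.DIST_HUBER,0,.01,.01).ravel();print(n,'line dir',l,len(p),p.min(0),p.max(0))
    pm=roi&(z>.010)&(z<.07);cnt=P[pm];print('plate rect',cv2.minAreaRect(cnt[:,:2].astype(np.float32)*1000))
    for c,st,mm in blobs(yellow(s)):
        q=P[mm].mean(0)
        if not(.3<q[0]<.8 and abs(q[1])<.2):continue
        p=onplane(s,np.argwhere(mm)[:,::-1],.047)
        l=cv2.fitLine(p[:,:2].astype(np.float32)*1000,cv2.DIST_HUBER,0,.01,.01).ravel();print(' roller',q,'ctr@.047',p.mean(0),l[:2], 'zmax',np.percentile(P[mm][:,2],95))
        vu=np.argwhere(roi&(cv2.dilate(mm.astype(np.uint8),np.ones((25,25)))>0)&(h[...,2]<75)&(z>.02));print('  tyre',len(vu),P[vu[:,0],vu[:,1]].mean(0),P[vu[:,0],vu[:,1]].min(0),P[vu[:,0],vu[:,1]].max(0))
    rm=red(s).astype(bool)&(y>.2)&(y<.45)&(x>.35)&(x<.7)
    q=P[rm&(z>.03)];print(' tray rim',cv2.minAreaRect(q[:,:2].astype(np.float32)*1000),np.percentile(q[:,2],90)); 
    q=P[rm&(z<.012)];print(' floor',np.median(q,0))
E
```

```text
Traceback (most recent call last):
cv2.error: OpenCV(4.12.0) /io/opencv/modules/imgproc/src/linefit.cpp:50: error: (-215:Assertion failed) count > 0 in function 'fitLine2D_wods'
```

```bash
cat > m.py <<'E'
from h import *
np.set_printoptions(precision=4,suppress=True)
for n in('top','side'):
    s=snap(n);P=cloud(s);h=hsv(s);lab=cv2.cvtColor(s['img'],cv2.COLOR_RGB2LAB).astype(int)
    z=P[...,2];x=P[...,0];y=P[...,1]
    roi=(x>.3)&(x<.8)&(y>-.25)&(y<.2)
    m=(lab[...,1]>145)&roi&(z>.008)&(z<.03)&(y>-.06)&(y<.08)
    vu=np.argwhere(m);p=onplane(s,vu[:,::-1],.015)
    if len(p)>5:
        l=cv2.fitLine(p[:,:2].astype(np.float32)*1000,cv2.DIST_HUBER,0,.01,.01).ravel();print(n,'line dir',l,len(p),p.min(0),p.max(0))
    pm=roi&(z>.010)&(z<.07);cnt=P[pm];print('plate rect',cv2.minAreaRect(cnt[:,:2].astype(np.float32)*1000),'plate z',np.median(z[pm]))
    for c,st,mm in blobs(yellow(s)):
        q=P[mm].mean(0)
        if not(.3<q[0]<.8 and abs(q[1])<.2):continue
        p=onplane(s,np.argwhere(mm)[:,::-1],.047)
        l=cv2.fitLine(p[:,:2].astype(np.float32)*1000,cv2.DIST_HUBER,0,.01,.01).ravel();print(' roller',q,'ctr@.047',p.mean(0),l[:2], 'zmax',np.percentile(P[mm][:,2],95))
        vu=np.argwhere(roi&(cv2.dilate(mm.astype(np.uint8),np.ones((25,25)))>0)&(h[...,2]<75)&(z>.02))
        if len(vu): T=P[vu[:,0],vu[:,1]];print('  tyre',len(vu),T.mean(0),T.min(0),T.max(0))
    rm=red(s).astype(bool)&(y>.2)&(y<.45)&(x>.35)&(x<.7)
    q=P[rm&(z>.03)];print(' tray rim',cv2.minAreaRect(q[:,:2].astype(np.float32)*1000),np.percentile(q[:,2],90)) 
    q=P[rm&(z<.012)];print(' floor',np.median(q,0))
E
python3 m.py
```

```text
top line dir [  0.9991  -0.0432 526.9528  25.6821] 56 [0.3999 0.0192 0.015 ] [0.6773 0.0318 0.015 ]
plate rect ((549.747314453125, -25.117507934570312), (449.89556884765625, 498.0990295410156), 89.84285736083984) plate z 0.016953616624116208
 roller [ 0.6105 -0.081   0.0506] ctr@.047 [ 0.6108 -0.081   0.047 ] [ 0.9983 -0.0584] zmax 0.05839308338003654
  tyre 73 [ 0.6049 -0.0803  0.0791] [ 0.4503 -0.114   0.0322] [ 0.6685 -0.0611  1.7352]
 roller [ 0.4555 -0.0796  0.0495] ctr@.047 [ 0.4555 -0.0796  0.047 ] [ 0.9998 -0.0195] zmax 0.05700534666526464
  tyre 62 [ 0.4552 -0.0743  0.0834] [ 0.4003 -0.114   0.0379] [ 0.5126 -0.0557  1.7352]
 tray rim ((501.11181640625, 321.370849609375), (194.03741455078125, 140.0421142578125), 5.063202381134033) 0.04906356571191193
 floor [0.5008 0.33   0.0053]
side line dir [  0.999   -0.0445 530.4967  27.6504] 165 [0.3882 0.0192 0.015 ] [0.6828 0.0368 0.015 ]
plate rect ((533.553955078125, -40.91455078125), (468.81817626953125, 416.8800354003906), 0.32167133688926697) plate z 0.015969090291926946
 roller [ 0.6126 -0.0726  0.0471] ctr@.047 [ 0.6126 -0.0727  0.047 ] [ 0.9954 -0.0958] zmax 0.05325757448154722
  tyre 161 [ 0.5933 -0.0697  0.0469] [ 0.5105 -0.1035  0.0206] [ 0.6703 -0.0483  0.0638]
 roller [ 0.4514 -0.0615  0.0609] ctr@.047 [ 0.4567 -0.0707  0.047 ] [ 0.9999 -0.0106] zmax 0.05472971868180772
  tyre 183 [ 0.4601 -0.0646  0.047 ] [ 0.3933 -0.0945  0.0206] [ 0.5551 -0.0462  0.0643]
 tray rim ((499.2289733886719, 326.29144287109375), (202.27706909179688, 142.79727172851562), 5.256950855255127) 0.047707192023270006
 floor [0.5045 0.322  0.0053]
```

apply_moves(
  commands=[
    [[18.6,23.5,-3],-0.0227],
    [[18.6,23.5,-3],-0.0227],
    [[18.6,23.5,-3],-0.0227],
    [[18.6,23.5,-3],-0.0227],
    [[18.6,23.5,-3],-0.0227],
  ],
  fingers=0.25,
  grip_force=30,
)

```text
clock: 0.77
position: [0.3332, -0.4314, 0.1891]
ee_rot: [-0.147, 0.989, -0.0, 0.0]
force: [-0.2, 0.1, -0.4]
opening: 0.0535
```

apply_moves(
  commands=[
    [[18.6,23.5,-3],-0.0227],
    [[18.6,23.5,-3],-0.0227],
    [[18.6,23.5,-3],-0.0227],
    [[18.6,23.5,-3],-0.0227],
    [[18.6,23.5,-3],-0.0227],
  ],
)

```text
clock: 1.18
position: [0.4263, -0.3137, 0.1742]
ee_rot: [-0.091, 0.996, -0.0, 0.0]
force: [0.8, 0.1, -0.5]
opening: 0.0535
```

apply_moves(
  commands=[
    [[18.6,23.5,-3],-0.0227],
    [[18.6,23.5,-3],-0.0227],
    [[18.6,23.5,-3],-0.0227],
    [[18.6,23.5,-3],-0.0227],
    [[18.6,23.5,-3],-0.0227],
  ],
)

```text
clock: 1.6
position: [0.5194, -0.1962, 0.1592]
ee_rot: [-0.035, 0.999, 0.0, 0.0]
force: [0.1, -0.3, 0.8]
opening: 0.0535
```

apply_moves(
  commands=[
    [[18.6,23.5,-3],-0.0227],
    [[18.6,23.5,-3],-0.0227],
    [[18.6,23.5,-3],-0.0227],
    [[18.6,23.5,-3],-0.0227],
    [[18.6,23.5,-3],-0.0227],
  ],
)

```text
clock: 2.02
position: [0.6124, -0.0787, 0.144]
ee_rot: [0.022, 1.0, 0.0, 0.0]
force: [-0.2, 0.7, 0.6]
opening: 0.0532
```

```bash
cat > w.py <<'E'
from h import *
from scipy.spatial.transform import Rotation as R
import sys
np.set_printoptions(precision=4,suppress=True)
def wrist():
    st=sensors.read_state();s=snap('wrist');K=s['K'];z=s['z_map']
    v,u=np.mgrid[:z.shape[0],:z.shape[1]];a=(u-K[0,2])/K[0,0];b=(v-K[1,2])/K[1,1];r=np.hypot(a,b)+1e-9
    t=np.tan(np.minimum(r,1.45));p=np.stack([a/r*t*z,b/r*t*z,z],-1)
    M=s['mount'];p=p@M[:3,:3].T+M[:3,3];p=p@R.from_quat(st['ee_rot']).as_matrix().T+st['position']
    p[z<=0]=np.nan;return s,p,st
def report(tag,wr=True):
    if wr:
        s,P,st=wrist();y=yellow(s).astype(bool);print(tag,'tcp',st['position'],'op',st['opening'],'F',st['force'])
        for c,b,m in blobs(yellow(s),150):
            q=P[m];q=q[np.isfinite(q).all(1)]
            if len(q)<50 or not(.3<np.median(q[:,0])<.8 and abs(np.median(q[:,1]))<.45):continue
            t=q[q[:,2]>np.percentile(q[:,2],85)];e=np.percentile(q,[1,99],0);print('  W',c,len(q),'x',e[:,0],'y',e[:,1],'top',np.median(t,0))
        cv2.imwrite(f'pics/w_{tag}.png',s['img'][:,:,::-1])
    s=snap('side','s_'+tag);P=cloud(s)
    for c,b,m in blobs(yellow(s),25):
        q=P[m&(P[...,2]<.08)]
        if len(q)<20 or not(.3<np.median(q[:,0])<.8 and abs(np.median(q[:,1]))<.45):continue
        e=np.percentile(q,[2,98],0);print('  S',c,len(q),'med',np.median(q,0),'x',e[:,0],'z',e[:,2])
if __name__=='__main__':report(sys.argv[1])
E
python3 w.py a0
```

```text
a0 tcp [ 0.6124 -0.0787  0.144 ] op 0.05324025393493673 F [-0.2098  0.6945  0.575 ]
  W [251.9355  29.194 ] 1637 x [0.4415 0.4966] y [-0.0927 -0.0683] top [ 0.4697 -0.0807  0.0492]
  W [257.2206 179.3147] 2244 x [0.5656 0.6523] y [-0.0959 -0.0689] top [ 0.6109 -0.0826  0.0492]
  S [235.5099 194.3576] 150 med [ 0.6139 -0.0714  0.0471] x [0.5714 0.6533] z [0.0382 0.0549]
  S [276.0335 215.8883] 179 med [ 0.4576 -0.0698  0.0472] x [0.4161 0.4996] z [0.0376 0.0544]
```

View pics/w_a0.png

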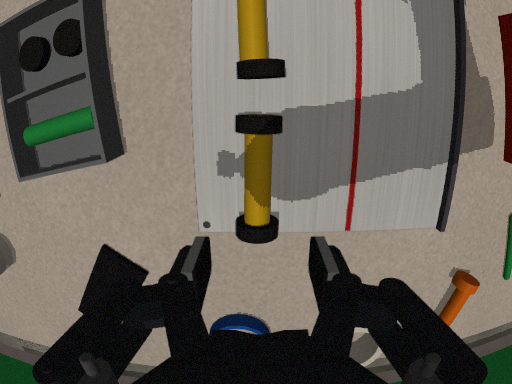

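The wrist view shows roller A upright between the open fingers, with tyres at (258,124) and (257,226) and the tube at (257,179). The red line is at u≈355 and the stop bar at u≈452. The wrist depth puts the tube top at 0.049, against 0.050 expected.

apply_moves(
  commands=[
    [[-1,-1,-24],0],
    [[-1,-1,-24],0],
    [[-1,0,-24],0],
    [[0,0,-24],0],
    [[0,0,-24],0],
  ],
)

```text
clock: 2.53
position: [0.6083, -0.0824, 0.0233]
ee_rot: [0.022, 1.0, 0.0, 0.0]
force: [0.5, -0.1, 0.5]
opening: 0.0532
```

apply_moves(
  commands=[
    [[0,0,0],0],
    [[0,0,0],0],
    [[0,0,0],0],
    [[0,0,0],0],
    [[0,0,0],0],
  ],
  fingers=-0.06,
)

```text
clock: 2.95
position: [0.6098, -0.082, 0.0263]
ee_rot: [0.022, 1.0, 0.0, 0.002]
force: [0.7, 0.4, 0.4]
opening: 0.04
```

```bash
python3 w.py a1
```

```text
a1 tcp [ 0.6098 -0.082   0.0263] op 0.040022292738670424 F [0.6714 0.4279 0.409 ]
  W [254.1737  16.8062] 1680 x [0.477  0.4966] y [-0.0929 -0.0686] top [ 0.4887 -0.0812  0.0493]
  W [261.8362 236.0467] 5330 x [0.5672 0.652 ] y [-0.0953 -0.069 ] top [ 0.6007 -0.0818  0.0492]
  S [241.9167 198.1333] 60 med [ 0.5867 -0.0699  0.0478] x [0.5712 0.604 ] z [0.038  0.0575]
  S [276.1695 215.8362] 175 med [ 0.4567 -0.0698  0.0472] x [0.4153 0.4987] z [0.0388 0.0542]
```

View pics/w_a1.png

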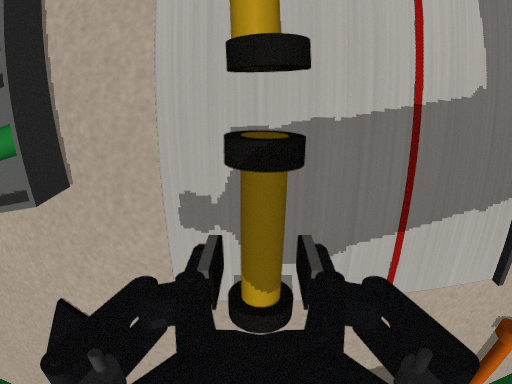

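The view shows the fingers caging the tube, pads at u≈210 and 315 and the tube at u≈262. I start rolling, watching the tube top height (0.0492 now).

apply_moves(
  commands=[
    [[0.3,6,0],0],
    [[0.3,6,0],0],
    [[0.3,6,0],0],
    [[0.3,6,0],0],
    [[0.3,6,0],0],
  ],
)

```text
clock: 3.47
position: [0.6101, -0.0512, 0.0241]
ee_rot: [0.021, 1.0, 0.0, -0.0]
force: [0.3, 0.5, -0.6]
opening: 0.04
```

```bash
python3 w.py a2
```

```text
a2 tcp [ 0.6101 -0.0512  0.0241] op 0.039970512501212876 F [ 0.298   0.529  -0.5729]
  W [194.8058  18.1119] 1756 x [0.4756 0.4961] y [-0.0919 -0.0681] top [ 0.4865 -0.0804  0.0493]
  W [210.9304 220.8818] 3400 x [0.5665 0.6518] y [-0.0926 -0.0682] top [ 0.5828 -0.0802  0.0491]
  S [239.9524 197.4524] 84 med [ 0.59   -0.0682  0.0471] x [0.5707 0.6285] z [0.0374 0.0564]
  S [276.3516 216.1099] 180 med [ 0.456  -0.07    0.0466] x [0.4139 0.4988] z [0.0349 0.0562]
```

View pics/w_a2.png

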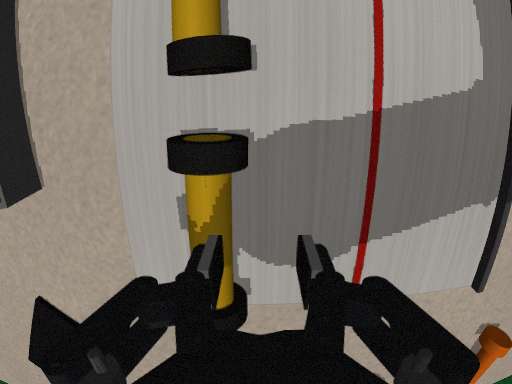

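The left pad at (205,265) now overlaps the tube at (212,220) in the picture, but the roller has not moved and there is no force. I check from depth where the finger tips really are.

```bash
python3 - <<'E'
from w import *
s,P,st=wrist();print(st['position'],s['K'],s['mount'],s['z_map'].min(),s['z_map'].max())
for v in(238,245,255,265,280):
    print(v,[ (u,P[v,u].round(3).tolist()) for u in (196,204,212,218,225,300,310,318)])
E
```

```text
[ 0.6102 -0.0509  0.0241] [[297.3186   0.     259.5201]
 [  0.     297.3186 190.1122]
 [  0.       0.       1.    ]] [[ 0.0003 -0.9496 -0.3133  0.0822]
 [ 1.      0.0003  0.0002 -0.0016]
 [-0.0001 -0.3133  0.9496 -0.1686]
 [ 0.      0.      0.      1.    ]] 0.0 1.2121096
238 [(196, [0.603, -0.088, 0.047]), (204, [0.602, -0.083, 0.048]), (212, [0.596, -0.076, 0.06]), (218, [0.596, -0.073, 0.061]), (225, [0.604, -0.072, 0.044]), (300, [0.598, -0.031, 0.059]), (310, [0.599, -0.026, 0.059]), (318, [0.623, -0.013, 0.014])]
245 [(196, [0.607, -0.088, 0.047]), (204, [0.6, -0.08, 0.061]), (212, [0.596, -0.075, 0.068]), (218, [0.597, -0.072, 0.066]), (225, [0.609, -0.072, 0.043]), (300, [0.6, -0.032, 0.063]), (310, [0.598, -0.028, 0.067]), (318, [0.603, -0.022, 0.059])]
255 [(196, [0.601, -0.083, 0.069]), (204, [0.597, -0.077, 0.076]), (212, [0.597, -0.074, 0.076]), (218, [0.601, -0.072, 0.07]), (225, [0.615, -0.073, 0.045]), (300, [0.604, -0.032, 0.066]), (310, [0.598, -0.029, 0.077]), (318, [0.602, -0.024, 0.071])]
265 [(196, [0.601, -0.081, 0.078]), (204, [0.596, -0.076, 0.085]), (212, [0.597, -0.072, 0.085]), (218, [0.605, -0.072, 0.071]), (225, [0.622, -0.073, 0.046]), (300, [0.609, -0.032, 0.068]), (310, [0.598, -0.03, 0.085]), (318, [0.598, -0.027, 0.086])]
280 [(196, [0.595, -0.077, 0.099]), (204, [0.596, -0.074, 0.097]), (212, [0.602, -0.073, 0.089]), (218, [0.611, -0.072, 0.076]), (225, [0.633, -0.074, 0.045]), (300, [0.614, -0.033, 0.073]), (310, [0.603, -0.031, 0.089]), (318, [0.597, -0.029, 0.098])]
```

```bash
python3 - <<'E'
from w import *
s,P,st=wrist();d=(hsv(s)[...,2]<70)
m=d&(abs(P[...,0]-.605)<.02)&(abs(P[...,1]+.05)<.04)&(P[...,2]>.03)
for lo,hi in((-.09,-.05),(-.05,-.01)):
    q=P[m&(P[...,1]>lo)&(P[...,1]<hi)];print('W finger z pct',np.percentile(q[:,2],[0,.5,2,5,20]),len(q))
t=snap('side');Q=cloud(t)
m=(hsv(t)[...,2]<70)&(abs(Q[...,0]-.61)<.018)&(abs(Q[...,1]+.04)<.035)&(Q[...,2]>.02)&(Q[...,2]<.14)
q=Q[m];print('S',len(q),np.percentile(q[:,2],[0,1,5,20,50]));o=q[np.argsort(q[:,2])[:12]];print(o)
cv2.imwrite('pics/side_c.png',cv2.resize(t['img'][140:250,180:320],(700,550),interpolation=cv2.INTER_CUBIC)[:,:,::-1])
E
```

```text
W finger z pct [0.0464 0.0563 0.0615 0.0698 0.1003] 9354
W finger z pct [0.0514 0.0569 0.062  0.0702 0.0994] 9435
S 80 [0.0527 0.0539 0.0611 0.0666 0.0959]
[[ 0.6104 -0.0706  0.0527]
 [ 0.6071 -0.0265  0.0543]
 [ 0.6132 -0.0692  0.0574]
 [ 0.6025 -0.0708  0.0578]
 [ 0.6059 -0.0702  0.0612]
 [ 0.6085 -0.0683  0.0614]
 [ 0.5978 -0.0699  0.0619]
 [ 0.6113 -0.0164  0.062 ]
 [ 0.6031 -0.0662  0.0621]
 [ 0.6127 -0.0687  0.0633]
 [ 0.6095 -0.0698  0.0644]
 [ 0.6171 -0.0695  0.0646]]
```

View pics/side_c.png

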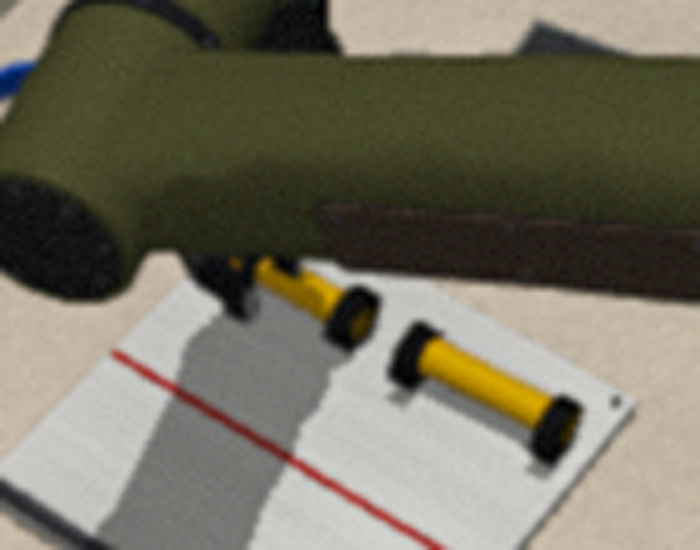

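I count 7 pictures viewed. Both cameras put the fingertips at about z = 0.054–0.057 while the reported TCP is 0.024. So the real tips stand about 30 mm above the reported TCP, and the fingers passed over the tube. I go back and descend by measured tip height, checking force.

apply_moves(
  commands=[
    [[-0.2,-6,0],0],
    [[-0.3,-6,0],0],
    [[-0.3,-6,0],0],
    [[-0.3,-6,0],0],
    [[-0.3,-6,0],0],
  ],
  fingers=0.06,
)

```text
clock: 4.13
position: [0.6086, -0.0831, 0.0241]
ee_rot: [0.022, 1.0, 0.0, -0.0]
force: [-0.2, 0.1, -0.5]
opening: 0.0451
```

apply_moves(
  commands=[
    [[0,0,-4],0],
    [[0,0,-4],0],
    [[0,0,-4],0],
    [[0,0,-4],0],
    [[0,0,0],0],
  ],
)

```text
clock: 4.55
position: [0.6079, -0.0818, 0.0066]
ee_rot: [0.022, 1.0, 0.0, -0.001]
force: [0.6, 0.5, 0.3]
opening: 0.045
```

```bash
cat >> w.py <<'E'
def tips():
    s,P,st=wrist();d=(hsv(s)[...,2]<70);x,y,_=st['position']
    m=d&(abs(P[...,0]-x)<.014)&(P[...,2]>.02)
    for lo,hi in((-.04,0),(0,.04)):
        q=P[m&(P[...,1]-y>lo)&(P[...,1]-y<hi)];print('tips',np.percentile(q[:,2],[.5,2]),np.percentile(q[:,1],[1,50,99]),'tcp',st['position'])
E
python3 -c "
from w import *
report('a3');tips()"
```

```text
a3 tcp [ 0.6079 -0.0818  0.0066] op 0.045003866108466864 F [0.6274 0.533  0.2843]
  W [252.8861  14.0288] 1589 x [0.4816 0.4964] y [-0.0929 -0.0685] top [ 0.4897 -0.0807  0.0493]
  W [261.8012 255.193 ] 6298 x [0.5674 0.6518] y [-0.0956 -0.0693] top [ 0.599  -0.0818  0.0491]
  S [241.4375 197.6562] 64 med [ 0.5898 -0.0703  0.0474] x [0.5704 0.6107] z [0.0377 0.0556]
  S [276.0341 215.8807] 175 med [ 0.4573 -0.0697  0.048 ] x [0.4134 0.4993] z [0.0383 0.0549]
tips [0.0387 0.0424] [-0.1214 -0.0959 -0.0821] tcp [ 0.6085 -0.0819  0.0078]
tips [0.0393 0.0433] [-0.0815 -0.0591 -0.0423] tcp [ 0.6085 -0.0819  0.0078]
```

apply_moves(
  commands=[
    [[0,0,-3],0],
    [[0,0,-3],0],
    [[0,0,-3],0],
    [[0,0,-3],0],
    [[0,0,-2],0],
  ],
  fingers=-0.06,
)

```text
clock: 5.12
position: [0.6085, -0.082, -0.0065]
ee_rot: [0.022, 1.0, 0.0, -0.0]
force: [-0.3, 0.6, -0.2]
opening: 0.04
```

apply_moves(
  commands=[
    [[0.2,4,0],0],
    [[0.2,4,0],0],
    [[0.2,4,0],0],
    [[0.2,4,0],0],
    [[0.2,4,0],0],
  ],
)

```text
clock: 5.53
position: [0.6099, -0.0614, -0.0056]
ee_rot: [0.021, 1.0, 0.0, 0.0]
force: [-0.1, -0.0, 0.6]
opening: 0.0402
```

```bash
python3 -c "
from w import *
report('a4');tips()"
```

```text
a4 tcp [ 0.6099 -0.0614 -0.0056] op 0.040195859966724444 F [-0.1133 -0.0173  0.6051]
  W [203.0339   9.6029] 1173 x [0.4858 0.4961] y [-0.092  -0.0681] top [ 0.4921 -0.0808  0.0493]
  W [256.3248 147.3185] 156 x [0.5492 0.5503] y [-0.069  -0.0535] top [ 0.5496 -0.063   0.0449]
  W [247.5005 260.9967] 6676 x [0.5686 0.6457] y [-0.0817 -0.0555] top [ 0.5962 -0.0685  0.0491]
  S [238.5278 200.3889] 71 med [ 0.5898 -0.0562  0.0475] x [0.5713 0.6106] z [0.0384 0.0551]
  S [276.1977 215.9153] 176 med [ 0.457  -0.0699  0.0473] x [0.415  0.4993] z [0.0384 0.0548]
tips [0.0252 0.0289] [-0.1009 -0.0825 -0.0615] tcp [ 0.6099 -0.0613 -0.0057]
tips [0.0258 0.0296] [-0.0609 -0.0392 -0.0215] tcp [ 0.6099 -0.0613 -0.0057]
```

apply_moves(
  commands=[
    [[0.2,5,0],0],
    [[0.2,5,0],0],
    [[0.2,5,0],0],
    [[0.2,5,0],0],
    [[0.2,5,0],0],
  ],
)

```text
clock: 6.1
position: [0.6107, -0.0364, -0.0059]
ee_rot: [0.022, 1.0, 0.0, -0.0]
force: [0.2, -0.2, 0.4]
opening: 0.0402
```

```bash
python3 w.py a5
```

```text
a5 tcp [ 0.6107 -0.0364 -0.0059] op 0.04020195256640891 F [ 0.2395 -0.2042  0.399 ]
  W [146.9736  12.3524] 1395 x [0.4821 0.4956] y [-0.0909 -0.068 ] top [ 0.4899 -0.0806  0.0493]
  W [247.7526 148.6458] 383 x [0.5502 0.5519] y [-0.0522 -0.0291] top [ 0.551  -0.0411  0.0447]
  W [246.9123 261.8743] 6588 x [0.5702 0.6465] y [-0.0571 -0.0308] top [ 0.5984 -0.0438  0.0491]
  S [233.7143 205.4857] 70 med [ 0.5915 -0.0301  0.0476] x [0.5744 0.6123] z [0.0389 0.0542]
  S [276.1749 215.8907] 182 med [ 0.4577 -0.0703  0.0478] x [0.4141 0.4997] z [0.0375 0.0543]
```

apply_moves(
  commands=[
    [[0.2,5,0],0],
    [[0.2,5,0],0],
    [[0.2,5,0],0],
    [[0.2,5,0],0],
    [[0.2,5,0],0],
  ],
)

```text
clock: 6.62
position: [0.6117, -0.0115, -0.0058]
ee_rot: [0.022, 1.0, 0.0, -0.0]
force: [0.3, 1.0, 0.3]
opening: 0.0402
```

```bash
python3 w.py a6
```

```text
a6 tcp [ 0.6117 -0.0115 -0.0058] op 0.04023022899832801 F [0.3104 1.0404 0.2855]
  W [97.8157 16.6756] 1666 x [0.4777 0.4954] y [-0.0893 -0.0678] top [ 0.4882 -0.08    0.0492]
  W [246.3885 262.7506] 6491 x [0.5717 0.6475] y [-0.0323 -0.0063] top [ 0.5995 -0.0189  0.0491]
  S [229.4762 210.8413] 60 med [ 0.5892 -0.0047  0.0484] x [0.5734 0.6089] z [0.0367 0.0563]
  S [276.6941 216.3588] 169 med [ 0.4544 -0.0701  0.0473] x [0.4153 0.4976] z [0.0383 0.0544]
```

apply_moves(
  commands=[
    [[0.2,5.3,0],0],
    [[0.2,5.3,0],0],
    [[0.2,5.3,0],0],
    [[0.2,5.3,0],0],
    [[0.2,5.3,0],0],
  ],
)

```text
clock: 7.13
position: [0.6127, 0.0151, -0.0059]
ee_rot: [0.022, 1.0, 0.0, -0.0]
force: [0.4, 0.6, 0.1]
opening: 0.0402
```

```bash
python3 w.py a7
```

```text
a7 tcp [ 0.6127  0.0151 -0.0059] op 0.04017574402707349 F [0.4335 0.5992 0.0633]
  W [53.2312 22.3452] 1874 x [0.471  0.4953] y [-0.0886 -0.0676] top [ 0.4832 -0.0796  0.0492]
  W [246.2434 263.7849] 6354 x [0.5735 0.6484] y [-0.0058  0.0201] top [0.6006 0.0074 0.0491]
  S [224.9184 216.9592] 47 med [0.5868 0.0226 0.0468] x [0.5758 0.6111] z [0.0358 0.055 ]
  S [281.3838 219.1313] 97 med [ 0.4341 -0.0682  0.0463] x [0.4104 0.4703] z [0.0359 0.0565]
```

apply_moves(
  commands=[
    [[0.2,5.3,0],0],
    [[0.2,5.3,0],0],
    [[0.2,5.3,0],0],
    [[0.2,5.3,0],0],
    [[0.2,5.3,0],0],
  ],
)

```text
clock: 7.65
position: [0.6137, 0.0416, -0.0058]
ee_rot: [0.022, 1.0, 0.0, -0.0]
force: [0.9, -0.3, -0.1]
opening: 0.04
```

```bash
python3 w.py a8
```

```text
a8 tcp [ 0.6137  0.0416 -0.0058] op 0.040035750204942856 F [ 0.9433 -0.2861 -0.0612]
  W [17.229  27.9836] 2000 x [0.4634 0.4952] y [-0.0871 -0.0673] top [ 0.4795 -0.0794  0.0491]
  W [246.874 152.789] 362 x [0.5551 0.5568] y [0.0252 0.0485] top [0.5559 0.0366 0.0439]
  W [246.4626 264.6441] 6270 x [0.5753 0.6495] y [0.0208 0.0467] top [0.6006 0.0339 0.0491]
  S [284.7692 222.0385] 26 med [ 0.4216 -0.0667  0.0444] x [0.4089 0.437 ] z [0.0371 0.0589]
  S [220.2903 223.5161] 29 med [0.5858 0.0497 0.0458] x [0.5732 0.6007] z [0.0381 0.0553]
```

apply_moves(
  commands=[
    [[0.2,5.3,0],0],
    [[0.2,5.3,0],0],
    [[0.2,5.3,0],0],
    [[0.2,5.3,0],0],
    [[0.2,5.3,0],0],
  ],
)

```text
clock: 8.17
position: [0.6147, 0.068, -0.0059]
ee_rot: [0.022, 1.0, 0.0, -0.0]
force: [-0.3, -0.1, -0.0]
opening: 0.0404
```

```bash
python3 w.py a9
```

```text
a9 tcp [ 0.6147  0.068  -0.0059] op 0.040412449647680704 F [-0.3275 -0.0881 -0.0026]
  W [ 2.2411 29.9286] 334 x [0.4567 0.4948] y [-0.0701 -0.0661] top [ 0.47   -0.0677  0.0408]
  W [246.6956 265.1755] 6315 x [0.5769 0.651 ] y [0.0473 0.0734] top [0.6036 0.0604 0.0491]
```

apply_moves(
  commands=[
    [[0.2,5.3,0],0],
    [[0.2,5.3,0],0],
    [[0.2,4,0],0],
    [[0.2,3,0],0],
    [[0.2,2,0],0],
  ],
)

```text
clock: 8.68
position: [0.6157, 0.0875, -0.0058]
ee_rot: [0.021, 1.0, 0.0, -0.0]
force: [0.3, -0.8, 0.1]
opening: 0.0405
```

```bash
python3 w.py a10
```

```text
a10 tcp [ 0.6157  0.0875 -0.0058] op 0.040548200303702424 F [ 0.3419 -0.7779  0.1417]
  W [259.9799 155.0057] 348 x [0.5585 0.5599] y [0.0782 0.0995] top [0.5593 0.0894 0.0444]
  W [260.58   266.0108] 6281 x [0.5785 0.6515] y [0.0735 0.0994] top [0.6045 0.0869 0.0491]
```

Roller A's tube top stayed at 0.0491 over the whole 167 mm (1.2 turns), so it runs true. I let it settle, lift straight up and check it.

apply_moves(
  commands=[
    [[0,0,0],0],
    [[0,0,0],0],
    [[0,0,0],0],
    [[0,0,0],0],
    [[0,0,0],0],
  ],
  fingers=0.2,
)

```text
clock: 9.2
position: [0.6157, 0.0869, -0.0058]
ee_rot: [0.022, 1.0, 0.0, -0.0]
force: [-0.1, -0.1, 0.5]
opening: 0.0514
```

```bash
python3 w.py a11
```

```text
a11 tcp [ 0.6157  0.0869 -0.0058] op 0.05141866424750459 F [-0.1177 -0.1179  0.502 ]
  W [283.0043 155.6695] 461 x [0.559  0.5605] y [0.0861 0.1098] top [0.5598 0.0991 0.0449]
  W [277.4661 265.6763] 6232 x [0.5789 0.6524] y [0.081  0.1072] top [0.6064 0.0948 0.0491]
  S [207.9231 236.1923] 23 med [0.589  0.11   0.0458] x [0.5791 0.6011] z [0.035  0.0535]
```

apply_moves(
  commands=[
    [[0,0,14],0],
    [[0,0,14],0],
    [[0,0,14],0],
    [[0,0,14],0],
    [[0,0,14],0],
  ],
)

```text
clock: 9.72
position: [0.6157, 0.087, 0.0648]
ee_rot: [0.022, 1.0, 0.0, -0.0]
force: [0.3, -0.3, 1.0]
opening: 0.051
```

```bash
python3 w.py a12
```

```text
a12 tcp [0.6157 0.087  0.0648] op 0.05097187975283492 F [ 0.3098 -0.289   0.9531]
  W [38.5034 37.0039] 1780 x [0.4349 0.4957] y [-0.0874 -0.0676] top [ 0.4649 -0.0793  0.0493]
  W [271.8353 218.9532] 3722 x [0.5778 0.663 ] y [0.0808 0.107 ] top [0.6103 0.0945 0.0492]
  S [283.7031 220.2188] 56 med [ 0.4241 -0.0677  0.047 ] x [0.4091 0.4496] z [0.0374 0.0586]
  S [201.3566 230.3846] 138 med [0.6167 0.105  0.0477] x [0.5831 0.6599] z [0.0367 0.0535]
```

apply_moves(
  commands=[
    [[-16,-16.7,0],0],
    [[-16,-16.7,0],0],
    [[-16,-16.7,0],0],
    [[-16,-16.7,0],0],
    [[-16,-16.7,0],0],
  ],
)

```text
clock: 10.23
position: [0.5345, 0.0028, 0.063]
ee_rot: [0.022, 1.0, -0.0, -0.001]
force: [0.7, -1.3, 0.6]
opening: 0.051
```

apply_moves(
  commands=[
    [[-16,-16.7,0],0],
    [[-16,-16.7,0],0],
    [[-16,-16.7,0],0],
    [[-16,-16.7,0],0],
    [[-16,-16.7,0],0],
  ],
)

```text
clock: 10.65
position: [0.4545, -0.0806, 0.0633]
ee_rot: [0.022, 1.0, 0.0, -0.0]
force: [-0.3, -0.0, 0.1]
opening: 0.0512
```

apply_moves(
  commands=[
    [[0,0,-4],0],
    [[0,0,-4],0],
    [[0,0,-4],0],
    [[0,0,0],0],
    [[0,0,0],0],
  ],
)

```text
clock: 11.07
position: [0.4557, -0.0796, 0.0514]
ee_rot: [0.021, 1.0, -0.0, -0.001]
force: [-0.4, 0.4, 0.1]
opening: 0.0513
```

```bash
python3 -c "
from w import *
report('b0');tips()"
```

```text
b0 tcp [ 0.4557 -0.0796  0.0514] op 0.05129485093627218 F [-0.446   0.4312  0.1408]
  W [260.0769 218.1493] 4335 x [0.4111 0.497 ] y [-0.0924 -0.0686] top [ 0.4458 -0.0807  0.0492]
  S [279.0377 218.1132] 105 med [ 0.4428 -0.068   0.0464] x [0.4153 0.487 ] z [0.0351 0.0528]
  S [200.3486 229.4171] 174 med [0.6232 0.1042 0.0483] x [0.5819 0.6658] z [0.0386 0.0556]
tips [0.0841 0.0879] [-0.1193 -0.0918 -0.0799] tcp [ 0.4559 -0.0796  0.052 ]
tips [0.0838 0.0881] [-0.0793 -0.0552 -0.0401] tcp [ 0.4559 -0.0796  0.052 ]
```

apply_moves(
  commands=[
    [[0,0,-12],0],
    [[0,0,-12],0],
    [[0,0,-12],0],
    [[0,0,-11],0],
    [[0,0,-10],0],
  ],
)

```text
clock: 11.63
position: [0.455, -0.08, -0.0069]
ee_rot: [0.022, 1.0, -0.0, -0.001]
force: [0.5, 0.7, 0.3]
opening: 0.0512
```

apply_moves(
  commands=[
    [[0,0,0],0],
    [[0,0,0],0],
    [[0,0,0],0],
    [[0,0,0],0],
    [[0,0,0],0],
  ],
  fingers=-0.06,
)

```text
clock: 12.05
position: [0.4562, -0.0799, -0.0041]
ee_rot: [0.022, 1.0, 0.0, 0.001]
force: [0.1, -1.0, -0.5]
opening: 0.0403
```

```bash
python3 w.py b1
```

```text
b1 tcp [ 0.4562 -0.0799 -0.0041] op 0.04030683195781978 F [ 0.1069 -0.9917 -0.4786]
  W [260.5365 256.5624] 7030 x [0.4117 0.4934] y [-0.0926 -0.0686] top [ 0.4419 -0.0805  0.0491]
  W [478.3542 343.9708] 239 x [0.5577 0.5611] y [0.0863 0.1092] top [0.5595 0.0987 0.0452]
  S [283.5714 220.2653] 49 med [ 0.428  -0.0684  0.0462] x [0.4145 0.4464] z [0.0406 0.052 ]
  S [200.48   229.3714] 175 med [0.6242 0.1032 0.0476] x [0.582  0.6656] z [0.0385 0.0553]
```

apply_moves(
  commands=[
    [[0.2,4,0],0],
    [[0.2,4,0],0],
    [[0.2,4,0],0],
    [[0.2,4,0],0],
    [[0.2,4,0],0],
  ],
)

```text
clock: 12.57
position: [0.4567, -0.0594, -0.0049]
ee_rot: [0.021, 1.0, 0.0, -0.0]
force: [0.6, -0.5, -0.4]
opening: 0.04
```

```bash
python3 w.py b2
```

```text
b2 tcp [ 0.4567 -0.0594 -0.0049] op 0.04002256698820075 F [ 0.6234 -0.4706 -0.3508]
  W [247.6808 256.527 ] 7356 x [0.4106 0.4897] y [-0.078 -0.054] top [ 0.4402 -0.0663  0.0525]
  S [200.2994 229.322 ] 175 med [0.6252 0.1035 0.0483] x [0.5818 0.6673] z [0.0385 0.0549]
```

apply_moves(
  commands=[
    [[0.2,4,0],0],
    [[0.2,4,0],0],
    [[0.2,4,0],0],
    [[0.2,4,0],0],
    [[0.2,4,0],0],
  ],
)

```text
clock: 13.08
position: [0.4577, -0.0395, -0.0049]
ee_rot: [0.022, 1.0, 0.0, -0.0]
force: [-1.1, -1.1, 0.3]
opening: 0.0399
```

```bash
python3 w.py b3
```

```text
b3 tcp [ 0.4577 -0.0395 -0.0049] op 0.03991963639066817 F [-1.0786 -1.1245  0.2534]
  W [244.8068 255.1303] 7592 x [0.4101 0.4884] y [-0.0594 -0.0354] top [ 0.439  -0.0478  0.0549]
  S [200.6102 229.3898] 175 med [0.6222 0.1032 0.0485] x [0.5799 0.6659] z [0.039  0.0559]
```

Roller B's tube rises as it rolls, from 0.0491 to 0.0525 and then 0.0549, so B is the wobbler. I keep rolling it past the line.

apply_moves(
  commands=[
    [[0.2,5.3,0],0],
    [[0.2,5.3,0],0],
    [[0.2,5.3,0],0],
    [[0.2,5.3,0],0],
    [[0.2,5.3,0],0],
  ],
)

```text
clock: 13.6
position: [0.4587, -0.0129, -0.0048]
ee_rot: [0.022, 1.0, 0.0, 0.0]
force: [0.2, 0.8, -1.0]
opening: 0.04
```

```bash
python3 w.py b4
```

```text
b4 tcp [ 0.4587 -0.0129 -0.0048] op 0.04004467848366105 F [ 0.1569  0.7641 -1.0074]
  W [245.0361 253.5663] 7661 x [0.4103 0.4904] y [-0.0326 -0.0086] top [ 0.4374 -0.0211  0.0537]
  S [200.5138 229.4144] 180 med [0.6241 0.1034 0.0478] x [0.5805 0.6662] z [0.0387 0.0557]
```

apply_moves(
  commands=[
    [[0.2,5.3,0],0],
    [[0.2,5.3,0],0],
    [[0.2,5.3,0],0],
    [[0.2,5.3,0],0],
    [[0.2,5.3,0],0],
  ],
)

```text
clock: 14.12
position: [0.4597, 0.0136, -0.0048]
ee_rot: [0.022, 1.0, 0.0, -0.0]
force: [0.8, 0.8, 0.2]
opening: 0.0402
```

```bash
python3 w.py b5
```

```text
b5 tcp [ 0.4597  0.0136 -0.0048] op 0.04020687482920648 F [0.8149 0.83   0.2143]
  W [246.1644 251.6477] 7452 x [0.4119 0.4961] y [-0.006   0.0179] top [0.4421 0.0056 0.0477]
  S [200.3125 229.267 ] 176 med [0.6248 0.1037 0.0483] x [0.5818 0.666 ] z [0.04   0.0551]
```

apply_moves(
  commands=[
    [[0.2,5.3,0],0],
    [[0.2,5.3,0],0],
    [[0.2,5.3,0],0],
    [[0.2,5.3,0],0],
    [[0.2,5.3,0],0],
  ],
)

```text
clock: 14.63
position: [0.4607, 0.04, -0.0048]
ee_rot: [0.022, 1.0, -0.0, -0.0]
force: [-0.5, 0.5, -0.4]
opening: 0.0401
```

```bash
python3 w.py b6
```

```text
b6 tcp [ 0.4607  0.04   -0.0048] op 0.040082483491694465 F [-0.5156  0.4976 -0.4471]
  W [246.1162 248.291 ] 7035 x [0.4136 0.4969] y [0.0202 0.0443] top [0.4431 0.0319 0.0432]
  S [200.44   229.3029] 174 med [0.6245 0.103  0.0486] x [0.5797 0.6649] z [0.0403 0.0561]
```

apply_moves(
  commands=[
    [[0.2,5.3,0],0],
    [[0.2,5.3,0],0],
    [[0.2,5.3,0],0],
    [[0.2,5.3,0],0],
    [[0.2,5.3,0],0],
  ],
)

```text
clock: 15.15
position: [0.4617, 0.0665, -0.0048]
ee_rot: [0.022, 1.0, -0.0, -0.0]
force: [-1.0, -0.1, 0.2]
opening: 0.0406
```

```bash
python3 w.py b7
```

```text
b7 tcp [ 0.4617  0.0665 -0.0048] op 0.040609175586403715 F [-0.9835 -0.0641  0.1779]
  W [245.733  249.1191] 7836 x [0.4114 0.4963] y [0.047 0.071] top [0.4413 0.0587 0.0495]
  S [200.4686 229.2857] 174 med [0.6247 0.1035 0.0488] x [0.5804 0.6665] z [0.0392 0.0553]
```

apply_moves(
  commands=[
    [[0.2,5.3,0],0],
    [[0.2,5.3,0],0],
    [[0.2,5.3,0],0],
    [[0.2,4,0],0],
    [[0.2,3,0],0],
  ],
)

```text
clock: 15.67
position: [0.4627, 0.0895, -0.0048]
ee_rot: [0.021, 1.0, 0.0, -0.0]
force: [1.4, -0.7, 0.1]
opening: 0.0399
```

apply_moves(
  commands=[
    [[0,0,0],0],
    [[0,0,0],0],
    [[0,0,0],0],
    [[0,0,0],0],
    [[0,0,0],0],
  ],
)

```text
clock: 16.08
position: [0.4627, 0.0888, -0.0048]
ee_rot: [0.022, 1.0, 0.0, -0.0]
force: [-0.7, -0.8, -0.3]
opening: 0.0402
```

```bash
python3 w.py b8
```

```text
b8 tcp [ 0.4627  0.0888 -0.0048] op 0.04023814788201419 F [-0.6912 -0.7601 -0.3143]
  W [241.5816 128.2803] 239 x [0.3934 0.3938] y [0.0713 0.0948] top [0.3935 0.0844 0.0497]
  W [249.8668 248.409 ] 8332 x [0.4104 0.4933] y [0.0716 0.0954] top [0.4399 0.0833 0.0543]
  S [200.4375 229.3523] 175 med [0.6231 0.1031 0.048 ] x [0.5828 0.6659] z [0.0387 0.0548]
```

B's tube top ran 49.1, 52.5, 54.9, 53.7, 47.7, 43.2, 49.5, 54.3 mm, a clear ±6 mm wobble, and it is now past the line by about 55 mm. I centre over it, grip it and lift.

apply_moves(
  commands=[
    [[-2,-1.5,0],0],
    [[-2,-1.5,0],0],
    [[-2,-1.5,0],0],
    [[-2,-1,0],0],
    [[0,0,0],0],
  ],
)

```text
clock: 16.6
position: [0.4544, 0.0833, -0.0048]
ee_rot: [0.022, 1.0, 0.0, 0.0]
force: [0.6, -1.0, -0.7]
opening: 0.0398
```

apply_moves(
  commands=[
    [[0,0,0],0],
    [[0,0,0],0],
    [[0,0,0],0],
    [[0,0,0],0],
    [[0,0,0],0],
  ],
  fingers=-1,
  grip_force=45,
)

```text
clock: 17.02
position: [0.4548, 0.0835, -0.0046]
ee_rot: [0.022, 1.0, 0.0, 0.0]
force: [-1.3, -0.8, 3.3]
opening: 0.0251
```

apply_moves(
  commands=[
    [[0,0,3],0],
    [[0,0,3],0],
    [[0,0,3],0],
    [[0,0,3],0],
    [[0,0,3],0],
  ],
)

```text
clock: 17.43
position: [0.4546, 0.0834, 0.0103]
ee_rot: [0.022, 1.0, 0.0, -0.0]
force: [0.3, -0.3, -1.9]
opening: 0.0248
```

```bash
python3 -c "
from w import *
report('c0');tips()"
```

```text
c0 tcp [0.4546 0.0834 0.0103] op 0.024781622068497763 F [ 0.2915 -0.3026 -1.8507]
  W [258.9609 259.1706] 7065 x [0.4107 0.4862] y [0.0703 0.0939] top [0.4385 0.082  0.069 ]
  S [200.4804 229.4246] 178 med [0.6239 0.1039 0.048 ] x [0.5802 0.6663] z [0.0384 0.0558]
tips [0.0448 0.0498] [0.044  0.067  0.0833] tcp [0.4551 0.0836 0.0108]
tips [0.0445 0.0503] [0.0841 0.1064 0.1235] tcp [0.4551 0.0836 0.0108]
```

View pics/w_c0.png

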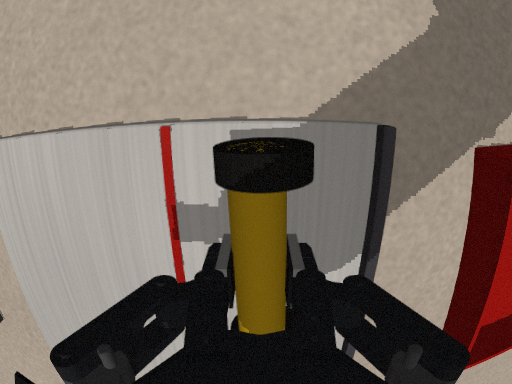

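Roller B is held between the pads at (262,260) and clear of the plate: tube top 0.069 after a 15 mm lift. Pictures viewed: 8. Tray centre is about (0.501, 0.324), yaw about +0.09, rim 0.048, floor 0.005. I lift and carry.

apply_moves(
  commands=[
    [[0,0,13],0],
    [[0,0,13],0],
    [[0,0,13],0],
    [[0,0,13],0],
    [[0,0,13],0],
  ],
)

```text
clock: 18.0
position: [0.4545, 0.0834, 0.0756]
ee_rot: [0.022, 1.0, -0.0, -0.0]
force: [0.8, -0.0, -1.7]
opening: 0.0244
```

apply_moves(
  commands=[
    [[3,16,0],0.009],
    [[3,16,0],0.009],
    [[3,16,0],0.009],
    [[3,16,0],0.009],
    [[3,16,0],0.009],
  ],
)

```text
clock: 18.42
position: [0.4698, 0.1647, 0.0748]
ee_rot: [-0.001, 1.0, -0.0, -0.0]
force: [1.2, 0.3, -1.2]
opening: 0.0249
```

apply_moves(
  commands=[
    [[3,16,0],0.009],
    [[3,16,0],0.009],
    [[3,16,0],0.009],
    [[3,16,0],0.009],
    [[3,16,0],0.009],
  ],
)

```text
clock: 18.83
position: [0.4849, 0.2452, 0.0749]
ee_rot: [-0.024, 1.0, -0.0, -0.0]
force: [-0.0, -0.6, -1.0]
opening: 0.0246
```

apply_moves(
  commands=[
    [[3,16,0],0.009],
    [[3,16,0],0.009],
    [[3,16,0],0.009],
    [[3,16,0],0.009],
    [[3,16,0],0.009],
  ],
)

```text
clock: 19.25
position: [0.4997, 0.3251, 0.0746]
ee_rot: [-0.046, 0.999, -0.0, -0.0]
force: [-0.4, 0.1, -1.7]
opening: 0.0243
```

```bash
python3 - <<'E'
from w import *
report('c1')
s,P,st=wrist();m=red(s).astype(bool)&(P[...,1]>.2)&(P[...,2]<.08);q=P[m]
r=q[q[:,2]>.035];print('rim',np.percentile(r,[1,99],0));f=q[q[:,2]<.015];print('floor',np.percentile(f,[1,50,99],0))
t=snap('top');Q=cloud(t);m=red(t).astype(bool)&(Q[...,1]>.2)&(Q[...,1]<.45)&(Q[...,0]>.35);r=Q[m&(Q[...,2]>.03)];print(np.percentile(r,[2,98],0))
E
```

```text
c1 tcp [0.4997 0.3251 0.0746] op 0.024258476409279955 F [-0.3503  0.1466 -1.7223]
  W [259.1204 259.3499] 7265 x [0.4559 0.5315] y [0.3087 0.3379] top [0.4831 0.322  0.1333]
  W [ 42.7989 291.7773] 1248 x [0.5817 0.6638] y [0.087  0.1095] top [0.6151 0.0955 0.0489]
  S [200.8114 229.5143] 171 med [0.6215 0.1033 0.048 ] x [0.5825 0.6653] z [0.0388 0.0555]
rim [[0.3956 0.2458 0.0353]
 [0.5948 0.3937 0.0454]]
floor [[0.4023 0.2512 0.0024]
 [0.4501 0.3074 0.004 ]
 [0.5751 0.3896 0.0136]]
[[0.4008 0.2469 0.0312]
 [0.601  0.3964 0.1961]]
```

View pics/w_c1.png

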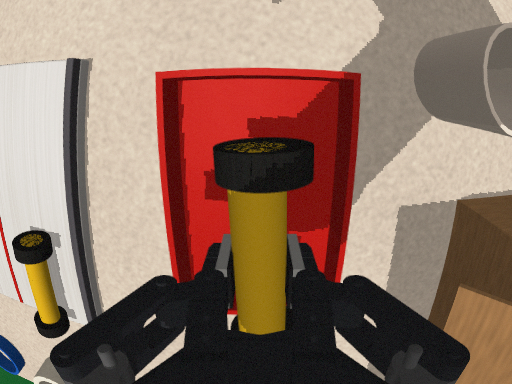

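The wrist view shows the roller over the red tray, aligned with its walls (tray u 157–360, roller u≈263), while the true roller lies still on the plate at left (40,285). I lower it.

apply_moves(
  commands=[
    [[0,-2,-15],0],
    [[0,-1,-15],0],
    [[0,0,-15],0],
    [[0,0,-15],0],
    [[0,0,-14],0],
  ],
)

```text
clock: 19.87
position: [0.4996, 0.32, 0.0003]
ee_rot: [-0.046, 0.999, -0.0, -0.0]
force: [1.2, -0.3, -2.0]
opening: 0.0246
```

apply_moves(
  commands=[
    [[0,0,-3],0],
    [[0,0,-3],0],
    [[0,0,-3],0],
    [[0,0,-2],0],
    [[0,0,-2],0],
  ],
)

```text
clock: 20.28
position: [0.5001, 0.3208, -0.0111]
ee_rot: [-0.046, 0.999, 0.001, 0.001]
force: [0.0, -0.1, -1.8]
opening: 0.0249
```

```bash
python3 w.py c2
```

```text
c2 tcp [ 0.5001  0.3208 -0.0111] op 0.0249013259790752 F [ 0.0236 -0.0787 -1.7974]
  W [259.099  259.1444] 7322 x [0.456  0.5322] y [0.3041 0.3335] top [0.4841 0.3177 0.0475]
  W [  9.7998 351.6537] 971 x [0.5901 0.6645] y [0.0898 0.1094] top [0.6469 0.0963 0.0481]
  S [201.6051 229.9809] 151 med [0.6187 0.1032 0.0478] x [0.5826 0.6585] z [0.0392 0.0559]
```

apply_moves(
  commands=[
    [[0,0,-1],0],
    [[0,0,-1],0],
    [[0,0,-0.8],0],
    [[0,0,0],0],
    [[0,0,0],0],
  ],
)

```text
clock: 20.8
position: [0.4998, 0.3206, -0.0144]
ee_rot: [-0.046, 0.999, 0.0, 0.0]
force: [0.1, 0.0, -0.7]
opening: 0.0251
```

```bash
python3 w.py c3
```

```text
c3 tcp [ 0.4998  0.3206 -0.0144] op 0.025051506253395646 F [ 0.1119  0.032  -0.6651]
  W [259.0784 259.1759] 7327 x [0.4558 0.5317] y [0.304  0.3333] top [0.4827 0.3173 0.0442]
  W [  9.3215 355.6596] 899 x [0.5948 0.6648] y [0.0905 0.1092] top [0.6499 0.097  0.048 ]
  S [201.5513 229.7885] 150 med [0.6189 0.1029 0.0487] x [0.5813 0.6589] z [0.0404 0.0547]
```

apply_moves(
  commands=[
    [[0,0,0],0],
    [[0,0,0],0],
    [[0,0,0],0],
    [[0,0,0],0],
    [[0,0,0],0],
  ],
  fingers=0,
)

```text
clock: 21.32
position: [0.4998, 0.3205, -0.0145]
ee_rot: [-0.046, 0.999, 0.0, 0.0]
force: [0.3, -0.5, 0.1]
opening: 0.0422
```

apply_moves(
  commands=[
    [[0,0,0],0],
    [[0,0,0],0],
    [[0,0,0],0],
    [[0,0,0],0],
    [[0,0,0],0],
  ],
)

```text
clock: 21.73
position: [0.4997, 0.3204, -0.0147]
ee_rot: [-0.046, 0.999, 0.0, -0.0]
force: [-0.6, -0.3, 0.3]
opening: 0.0428
```

```bash
python3 w.py c4
```

```text
c4 tcp [ 0.4997  0.3204 -0.0147] op 0.04283404829250616 F [-0.5629 -0.2926  0.3099]
  W [254.3148 146.8618] 521 x [0.4375 0.4407] y [0.2992 0.3234] top [0.4392 0.3108 0.0412]
  W [259.1617 259.3563] 7279 x [0.4557 0.5315] y [0.3037 0.3333] top [0.4836 0.3175 0.0442]
  W [  9.3108 355.9856] 896 x [0.5949 0.6649] y [0.0898 0.109 ] top [0.6498 0.0967 0.0479]
  S [201.4771 229.8039] 147 med [0.6181 0.1029 0.0482] x [0.5797 0.6605] z [0.0385 0.056 ]
```

apply_moves(
  commands=[
    [[0,0,12],0],
    [[0,0,14],0],
    [[0,0,16],0],
    [[0,0,18],0],
    [[0,0,20],0],
  ],
)

```text
clock: 22.25
position: [0.4996, 0.3203, 0.0668]
ee_rot: [-0.046, 0.999, -0.0, -0.0]
force: [0.8, -0.2, -0.2]
opening: 0.0424
```

apply_moves(
  commands=[
    [[-10,0,15],0],
    [[-15,0,15],0],
    [[-15,0,15],0],
    [[-15,0,10],0],
    [[-15,0,5],0],
  ],
)

```text
clock: 22.67
position: [0.4298, 0.3208, 0.1284]
ee_rot: [-0.046, 0.999, 0.001, 0.001]
force: [-1.1, 0.6, 0.0]
opening: 0.0422
```

apply_moves(
  commands=[
    [[0,0,0],0],
    [[0,0,0],0],
    [[0,0,0],0],
    [[0,0,0],0],
    [[0,0,0],0],
  ],
)

```text
clock: 23.08
position: [0.43, 0.3201, 0.1248]
ee_rot: [-0.046, 0.999, -0.0, -0.0]
force: [0.1, -0.2, 0.3]
opening: 0.0425
```

```bash
python3 - <<'E'
from w import *
report('d0')
a=snap('top')['img'][120:260,90:300];b=snap('side')['img'][150:360,110:320]
cv2.imwrite('pics/end.png',np.hstack([cv2.resize(a,(420,280)),cv2.resize(b,(280,280))])[:,:,::-1])
E
```

```text
d0 tcp [0.43   0.3201 0.1248] op 0.042491733563100126 F [ 0.1087 -0.2303  0.3355]
  W [254.0005 253.061 ] 1864 x [0.4553 0.5428] y [0.3044 0.3352] top [0.4938 0.3186 0.0442]
  W [ 77.2326 306.6044] 502 x [0.5756 0.6391] y [0.0869 0.1095] top [0.6074 0.0959 0.0491]
  S [186.     306.2098] 214 med [0.5052 0.3294 0.0432] x [0.4575 0.5439] z [0.0339 0.0494]
```

View pics/end.png

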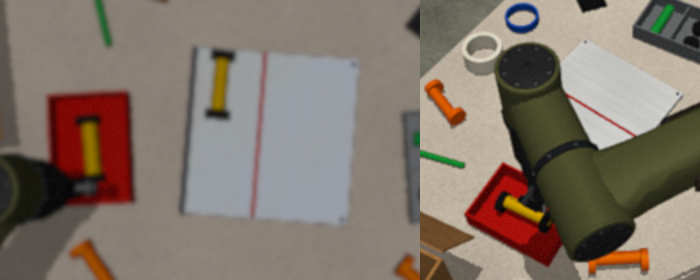

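The picture shows the wobbler lying flat inside the red tray at (91,145), and the true roller past the red line on the stop-bar side at (219,84). Both are still and the robot touches nothing. Handing in.

```bash
python3 -c "
from h import *
print(ticket.hand_in())"
```

```text
the job is handed in; nothing more can be done
None
```

The job is done and handed in at about 23 s on the clock, of the 67 s allowed.

- **True roller:** the far roller (world x ≈ 0.61) kept its tube top at 49.1 mm over about 167 mm, or 1.2 turns. It was left lying on the plate about 70 mm past the red line, short of the stop bar.
- **Wobbler:** the near roller (world x ≈ 0.45) rose and fell between 43.2 and 54.9 mm as it rolled to about 55 mm past the line. I then gripped it and set it flat in the middle of the red tray.
- **Last checks:** the wrist and top views showed both rollers at rest in those places, with the gripper clear of everything. The gripper's force readings stayed within about 3 N.
- **What disagreed:**
  - The real fingertips stood about 31 mm higher than the reported TCP. On the first push the fingers therefore passed over the far roller without touching it. I corrected the height from the camera measurements and rolled it properly on the second try.
  - In the last side view the arm hid the true roller, so its final position rests on the wrist and top views.

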